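Turn the drive hub onto its spline and press it home

ROBOT

A 6-joint arm with a two-finger parallel gripper is mounted at the origin on a cart in front of the work surface, level with it; the furniture and walls round the work are solid. World frame = base frame: x ahead of the robot, y to its left, z up, the work surface at z = 0. Lengths are in m, angles in rad, forces in N, time in s.
With the tool pointing down it reaches from about 0.3 to 0.825 m from the base axis. Payload 5.4 kg.
Tool frame: the origin (TCP) lies at the centre of the arm's flange, where the gripper is bolted on; the fingertips stand 190 mm ahead of it and the grasp point (between the pads) lies 171 mm ahead of it (r.hold_point_z is the distance from the TCP to the grasp point, in m); x points along the fingers, z is the direction in which the jaws open and shut, and the axes are right-handed (so a half turn about x gives the same grasp; the last joint's range is limited). The gripper opens to 92 mm and grips with 3 to 60 N. Pads are 20 mm wide; open, the fingers measure 128 mm over their backs; the gripper's body (75 mm by 189 mm) begins 69 mm behind the grasp point.
Start: joints at [0.939, 0.158, 1.597, -0, 1.386, -0.21], TCP at [0.235, 0.525, 0.405] pointing down, gripper open.
Joint ranges: [-2.91, 2.91], [-0.94, 2.29], [0.18, 2.7], [-1.29, 4.43], [0.17, 2.64], [-3, 3]. Speed limits (rad/s): [2.57, 2.57, 3.14, 3.14, 3.14, 3.14].

INTERFACE

Orientations are given as [roll, pitch, yaw] about the fixed x, y, z axes, in that order (R = Rz(yaw) Ry(pitch) Rx(roll)).
In Python, from workcell import r gives the robot as it stands.
- The arm moves only by the shell command python3 -m inch 'ROWS' [OPENING]. ROWS is JSON, a list of rows, each a list of 2 entries, a list of its own where there are three numbers: the shift along the tool's x, y, z in m, then the turn about the tool's x in rad. In form: [[[dx, dy, dz], twist], ...]. A call has 1 to 5 rows; each row is the pose to reach, as a shift and turn from the pose commanded when the call began, along the tool's axes at that moment; what a row does not reach only later rows make up. A row lasts 1/10 s, in which the tool goes at most 50 mm and 8.59 degrees, less where a joint would pass 70% of its speed; a pose out of reach is approached as far as the arm can. A call with a gripper value outside its range is refused whole. OPENING is the finger opening in m, from 0 to 0.0919, set as the call begins (- or left out, the last holds). The fingers move at their own pace and stop on an object; the grip force is fixed at half the most. Time passes only in rows, so rows that repeat a pose let the fingers close. It gives the time, the measured TCP pose, the force and the opening at its end, in the units of the state.
- r.observe(): the state, without advancing time (a new reading comes with each control period).
- r.snapshot(name): name is "scene" or "top" or "wrist"; returns a dict with "color" (420x560x3 uint8, blue, green, red), "intrinsics" (3x3 intrinsics, pixels), "position" and "orientation" of the camera in the world. Camera axes: x right, y up, looking along -z (the intrinsics and any distortion apply to the point x, -y, -z); pixel columns grow to the right and rows downward; lengths in m; the calibration is good to about 2 mm. A picture is of the moment at which its call begins. There is no depth.
- r.hand_in(): hands the job in, once; it reports no verdict.
The state is a dict: "t": time; "joints": joint angles; "qvel": joint speeds; "joint_efforts": joint torques, N m; "ee_pos": TCP position; "tcp_rot": TCP orientation; "wrist_force": force on the tool from outside, world axes, zero at the start; "wrist_torque": the same for the moment, N m; "width": opening from 0.0 (shut) to 1.0 (fully open).
Only numpy, scipy, OpenCV 4.12 (cv2) and the standard library are available. Lean on these libraries where they do the work, as an engineer would, in place of code of your own. Each camera call takes 0.05 s, during which the arm holds its last target. There are 200 camera calls.

TASK

The drive hub of the indexing unit is standing on top of its spline teeth instead of down on them. Swing the hub by its lever, to either side, until you feel the teeth line up and the hub drops in, then press the hub down on its top until it is fully home. Feel your way: do not force the lever or the hub, and leave the things standing around the unit where they are.

Things in the scene. Friction and masses are not known exactly. Their poses are not given: they have to be found in the camera images.
- index_unit: Fixed indexing unit: dark steel base plate 150 x 150 x 12 mm, round grey pedestal (96 mm across, top 40 mm above the table), two thin rubber-sleeved stop posts (56 mm from the axis, 110 mm high) at the ends of the lever's swing, a brass collar and the hub on top. Origin: on the hub's vertical axis at table height, z up; -x is the lever's direction at hub angle 0. May be turned up to 20 degrees.
- hub_lift (a joint): How far the hub has come down, m: 0 standing on the teeth (cannot be pressed down there), about 0.008 when the teeth have caught and it has dropped on the collar, 0.022 fully home on the pedestal. The last 14 mm push the stiff collar down: about 10 to 13 N besides the hub's weight (0.6 kg). Nothing springs it back.
- hub (a joint): Angle of hub and lever, rad: 0 with the lever along the unit's -x (roughly towards the robot), positive anticlockwise from above, stops at -1.15 and 1.15, starts near 0. Turning takes 1 to 2 N at the lever; it stays where it is left. Once the teeth have caught, it has about 0.08 rad of play each way and then is solid.
- lever_push (a point): Point on the axis of the hub's lever, 90 mm out from the hub's axis, good for pushing. Level round steel bar 12 mm thick, clear from 48 to 110 mm out, with a black 20 mm ball at its end (132 mm out). 102 mm above the table at the start, 94 mm when caught, 80 mm at home. x axis: from the ball towards the hub.
- hub_top (a point): Centre of the hub's flat round top (steel cylinder 72 mm across, 58 mm high), on its axis: the place to press. 120 mm above the table at the start, 112 mm when caught, 98 mm fully home.
- bottle: Yellow oil bottle with a red nozzle, 48 mm across, 92 mm high, loose, beside the unit to its left. Origin at the centre of its underside. To be left alone.
- carton: Small closed carton, 65 x 70 x 55 mm, loose, behind the unit to its right. Origin at the centre of its underside. To be left alone.
- nose: Small steel nose piece standing upright, 19 mm across, 27 mm high, loose, in front of the unit to its right. Origin at the centre of its underside. To be left alone.
- offcut: Piece of square steel tube lying down, 25 x 90 x 25 mm, loose, to the left of the unit. Origin at the centre of its underside. To be left alone.
- spline (a point): Point on the axis inside the hub, 86 mm above the table: the tops of the spindle's five teeth. Their angle is hidden and differs each time; the spindle is braked. The hub has five slots 72 degrees apart, so swinging either way lines the teeth up, 0.2 to 1.05 rad from the start and before the stop. Swing under 0.6 rad/s so that the hub drops 8 mm by itself.

How it is judged:
At the end, for the whole second after the job is handed in: The hub is down on its spline to within 3 mm of fully home (hub_lift over 0.019 m), and the bottle, carton, nose piece and tube offcut are each within 30 mm of where they stood (value of joint hub_lift above 0.019 m and distance of each of bottle, carton, nose, offcut from where it was at the start of the episode below 0.03 m); the robot touches nothing.
It fails at once if the hub, lever or unit is forced: pushed or pressed by the robot with more than 60 N (contact force between any of the fingers, the arm and index_unit above 60 N).
It fails at once if a thing standing around the unit is shifted by more than 30 mm (distance of any of bottle, carton, nose, offcut from where it was at the start of the episode above 0.03 m).
It also fails if it takes over 45 s, if anything falls off the work surface, if the arm or the gripper's body presses on something with over 40 N, if the wrist force passes 120 N, or if a joint passes its speed limit or range.

## Working session

There is one attempt and no reset: what is moved stays moved. The work goes in short steps, Python scripts to look and compute and a shell command to move; the robot and the scene stay as the last step left them, time stands still between calls to the robot, and variables do not carry over. Pictures are saved under pics/ and viewed, on a budget of 10 in all, crops included, one or two more only if the job needs it, and the job is handed in when it is done.

```bash
ls; mkdir -p pics; python3 - <<'E'
from workcell import r
import cv2,json,numpy as np
for n in ("top","scene"):
    s=r.snapshot(n); cv2.imwrite(f"pics/{n}0.png",s["color"]); 
    print(n,np.round(s["intrinsics"],1).tolist(),np.round(s["position"],4),np.round(s["orientation"],4).tolist(),[k for k in s])
o=r.observe(); print({k:np.round(v,3).tolist() for k,v in o.items()})
E
```

```text
pics
top [[393.3, 0.0, 280.6], [0.0, 393.3, 202.8], [0.0, 0.0, 1.0]] [ 0.478  -0.0146  0.9531] [0.1067, -0.0077, -1.5593] ['color', 'intrinsics', 'position', 'orientation']
scene [[478.0, 0.0, 273.5], [0.0, 478.0, 212.1], [0.0, 0.0, 1.0]] [-0.115  -0.3474  0.6538] [0.9371, 0.0065, -1.1212] ['color', 'intrinsics', 'position', 'orientation']
{'t': 0.1, 'joints': [0.939, 0.159, 1.598, 0.0, 1.386, -0.21], 'qvel': [0.001, -0.001, -0.003, 0.001, 0.0, 0.0], 'joint_efforts': [0.0, -38.65, -32.296, 0.07, 0.034, -0.0], 'ee_pos': [0.235, 0.524, 0.404], 'tcp_rot': [2.926, 1.569, -2.208], 'wrist_force': [-0.57, -0.932, -0.514], 'wrist_torque': [0.037, -0.04, 0.026], 'width': 0.999}
```

View pics/top0.png

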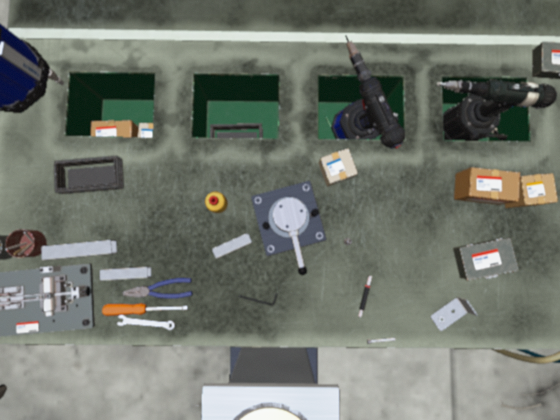

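View pics/scene0.png

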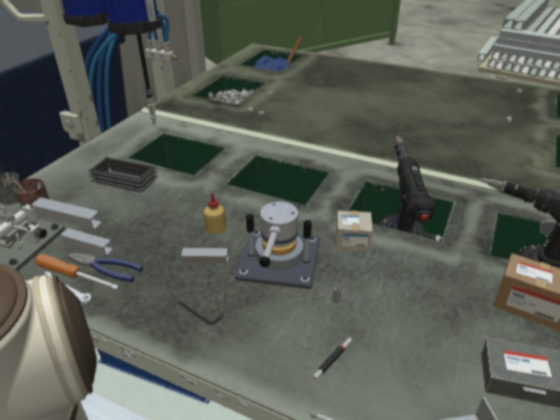

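The top view shows the hub top near (289,214), the lever ball near (303,271), the nose at (347,242), the bottle at (215,202), the offcut at (232,246) and the carton at (339,166). The right side only has low things, so I'll swing that way (positive).

```bash
cat > h.py <<'E'
from workcell import r
import cv2,numpy as np
from scipy.spatial.transform import Rotation as R
def ray(s,uv,z):
    K=np.array(s["intrinsics"]);d=np.linalg.solve(K,[uv[0],uv[1],1.]);d=R.from_euler('xyz',s["orientation"]).apply([d[0],-d[1],-d[2]])
    p=np.array(s["position"]);return p+d*(z-p[2])/d[2]
def pix(s,P):
    q=R.from_euler('xyz',s["orientation"]).inv().apply(np.array(P)-s["position"]);q=np.array(s["intrinsics"])@[q[0],-q[1],-q[2]];return q[:2]/q[2]
E
python3 - <<'E'
from h import *
s=r.snapshot("top");im=s["color"];g=cv2.cvtColor(im,6)
def blob(m,c):
    n,l,st,ce=cv2.connectedComponentsWithStats(m.astype(np.uint8))
    i=min((i for i in range(1,n) if st[i,4]>12),key=lambda i:np.hypot(*(ce[i]-c)));return ce[i],st[i]
ball=blob(g[255:285]<45,(303,16))
b=ball[0]+[0,255];print("ball",b,ball[1],ray(s,b,.102))
hsv=cv2.cvtColor(im,40);m=((g>130)).astype(np.uint8)
m=cv2.morphologyEx(m,cv2.MORPH_OPEN,np.ones((11,11)))
m=cv2.morphologyEx(m,cv2.MORPH_CLOSE,np.ones((7,7)))
h=blob(m,(289,214));print("hub",h,ray(s,h[0],.12))
c=ray(s,h[0],.12);bp=ray(s,b,.102);v=bp-c;print("lever r",np.hypot(*v[:2]),"dir from -x",np.arctan2(-v[1],-v[0]))
for n,p,z in (("nose",(347,242),.027),("bottle",(215,202),.09),("offcut",(232,246),.025),("carton",(339,166),.055)): print(n,ray(s,p,z).round(3))
cr=im[130:300,180:370].copy();cv2.circle(cr,tuple((h[0]-[180,130]).round().astype(int)),1,(0,0,255),-1);cv2.circle(cr,tuple((b-[180,130]).round().astype(int)),1,(0,255,255),-1)
cv2.imwrite("pics/c1.png",cv2.resize(cr,None,fx=3.5,fy=3.5,interpolation=2))
t=r.observe();Rt=R.from_euler('xyz',t["tcp_rot"]).as_matrix();print(Rt.round(3),r.hold_point_z)
E
```

```text
ball [302.16216216 270.72972973] [299  13   7   7  37] [ 0.4236266  -0.06791465  0.102     ]
hub (array([288.95669291, 216.06889764]), array([ 269,  198,   39,   37, 1016], dtype=int32)) [ 0.53906313 -0.0380962   0.12      ]
lever r 0.11922555742046342 dir from -x 0.25278470750117576
nose [ 0.487 -0.177  0.027]
bottle [0.57  0.124 0.09 ]
offcut [0.474 0.092 0.025]
carton [ 0.662 -0.155  0.055]
[[-0.001 -0.912  0.409]
 [-0.001  0.409  0.912]
 [-1.     0.    -0.001]] 0.1714
```

View pics/c1.png

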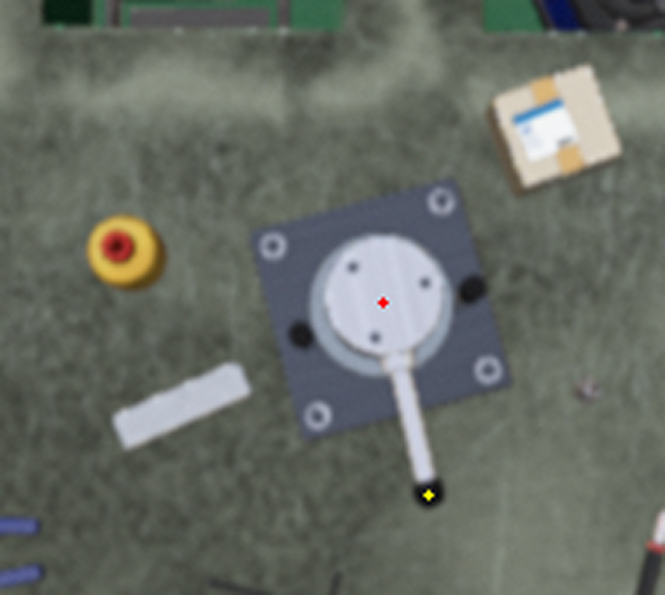

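Zoomed top view: the hub top circle is centred at crop (385,294), which is full (290,214); my mask was pulled low by the lever. The ball is right at crop (428,493), and the plate screws centre near (379,308). Next I cross-check the axis and work out the tool moves.

```bash
python3 - <<'E'
from h import *
s=r.snapshot("top");q=r.snapshot("scene")
f=lambda u,v:(180+(u+.5)/3.5-.5,130+(v+.5)/3.5-.5)
pl=np.mean([ray(s,f(*p),.012) for p in ((272,245),(441,201),(488,370),(317,416))],0)
c=ray(s,f(385,294),.12);b=ray(s,f(428,493),.102)
posts=[ray(s,f(*p),.11) for p in ((302,334),(472,289))]
print("plate",pl,"top",c,"ball",b,"posts",posts)
print("scene projections: hub",pix(q,c),"ball",pix(q,b))
for C in (c,pl): v=(b-C)[:2];print("r",np.hypot(*v),"ang",np.arctan2(-v[1],-v[0]),[np.hypot(*(p-C)[:2]) for p in posts])
im=q["color"][180:300,210:340];cv2.imwrite("pics/c2.png",cv2.resize(im,None,fx=5,fy=5,interpolation=2))
E
```

```text
plate [ 0.54358624 -0.03908327  0.012     ] top [ 0.54424544 -0.03950674  0.12      ] ball [ 0.42410611 -0.06741233  0.102     ] posts [array([0.51987689, 0.01078535, 0.11      ]), array([ 0.54876878, -0.09327672,  0.11      ])]
scene projections: hub [280.22552403 211.73445862] ball [265.14114834 262.0060257 ]
r 0.1233376682583061 ang 0.22822976573886938 [np.float64(0.055884889741101215), np.float64(0.05395989979280481)]
r 0.12279265185245372 ang 0.2328036362592166 [np.float64(0.05521786542969978), np.float64(0.05444068466811446)]
```

View pics/c2.png

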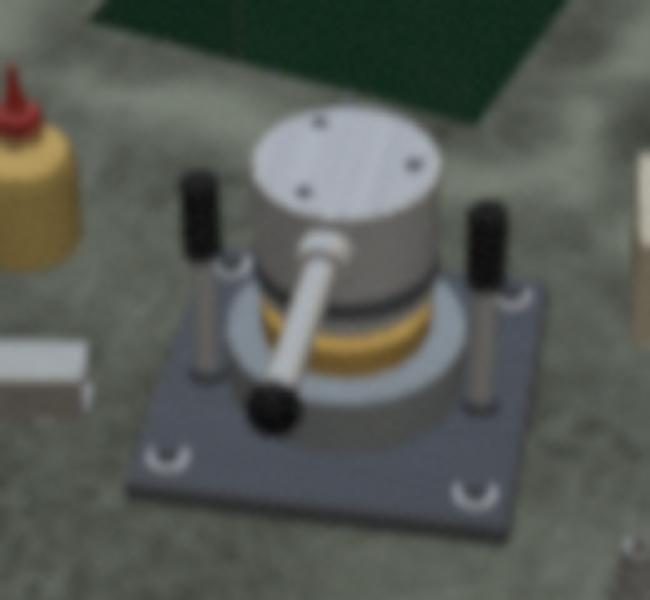

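The axis is at (0.544, −0.0395) from both the hub top and the plate, and the lever direction is 0.23 rad. The scene view confirms it, with the projections landing on the hub and ball. I'll move with the fingers shut to the lever's left side.

```bash
cat > go.py <<'E'
# remaining tool-frame shift to a target x y z (TCP) and tool-z yaw
from h import *
import sys
def rel(x,y,z,yaw):
    t=r.observe();M=R.from_euler('xyz',t["tcp_rot"]).as_matrix()
    d=M.T@(np.array([x,y,z])-t["ee_pos"]);psi=np.arctan2(M[1,2],M[0,2])
    print("t",round(t["t"],2),"pos",np.round(t["ee_pos"],4),"psi",psi.round(3),"shift",d.round(4),"twist",round((psi-yaw+np.pi/2)%np.pi-np.pi/2,3),"F",np.round(t["wrist_force"],1),"w",round(t["width"],3))
if __name__=="__main__": rel(*map(float,sys.argv[1:5]))
E
python3 -m inch '[[[0,-0.0355,-0.0345],0.15],[[0,-0.071,-0.069],0.3],[[0,-0.1065,-0.1035],0.45],[[0,-0.142,-0.138],0.6],[[0,-0.1775,-0.1725],0.75]]' 0
python3 go.py .4558 -.0314 .33 .23
```

```text
t: 0.75
ee_pos: [0.3269, 0.2928, 0.4047]
tcp_rot: [-0.21, 1.57, 0.183]
wrist_force: [0.7, -0.8, 0.3]
width: 0.588
t 0.75 pos [0.3269 0.2928 0.4047] psi 0.394 shift [ 0.0747 -0.3488 -0.0052] twist 0.164 F [ 0.7 -0.8  0.3] w 0.588
```

```bash
python3 -m inch '[[[0,-0.048,0],0.08],[[0,-0.096,0],0.16],[[0,-0.144,0],0.16],[[0.03,-0.192,0],0.16],[[0.05,-0.24,-0.003],0.16]]' 0
python3 go.py .4558 -.0314 .33 .23
```

```text
t: 1.25
ee_pos: [0.4149, 0.0779, 0.3578]
tcp_rot: [-0.213, 1.569, 0.026]
wrist_force: [0.9, 0.6, -0.6]
width: 0.153
t 1.25 pos [0.4149 0.0779 0.3578] psi 0.239 shift [ 0.0279 -0.1159  0.0139] twist 0.009 F [ 0.9  0.6 -0.6] w 0.153
```

```bash
python3 -m inch '[[[0.01,-0.04,0.005],0.009],[[0.02,-0.08,0.01],0.009],[[0.028,-0.114,0.014],0.009],[[0.028,-0.114,0.014],0.009]]' 0
python3 go.py .4558 -.0314 .272 .23
```

```text
t: 1.65
ee_pos: [0.4557, -0.0308, 0.3293]
tcp_rot: [-2.985, 1.57, -2.76]
wrist_force: [-0.5, 0.4, -0.0]
width: 0.004
t 1.65 pos [ 0.4557 -0.0308  0.3293] psi 0.225 shift [ 0.0573 -0.0006  0.    ] twist -0.005 F [-0.5  0.4 -0. ] w 0.004
```

```bash
python3 -m inch '[[[0.02,0,0],0],[[0.04,0,0],0],[[0.057,0,0],0],[[0.057,0,0],0]]' 0
python3 go.py .4558 -.0314 .272 .23
python3 - <<'E'
from h import *
s=r.snapshot("scene");cv2.imwrite("pics/d1.png",cv2.resize(s["color"][160:310,190:360],None,fx=4,fy=4))
E
```

```text
t: 2.05
ee_pos: [0.4539, -0.0267, 0.2711]
tcp_rot: [2.541, 1.566, 2.772]
wrist_force: [-0.8, -0.3, -1.3]
width: 0.005
t 2.05 pos [ 0.4539 -0.0267  0.2711] psi 0.231 shift [-0.0009 -0.005   0.0008] twist 0.001 F [-0.8 -0.3 -1.3] w 0.005
```

View pics/d1.png

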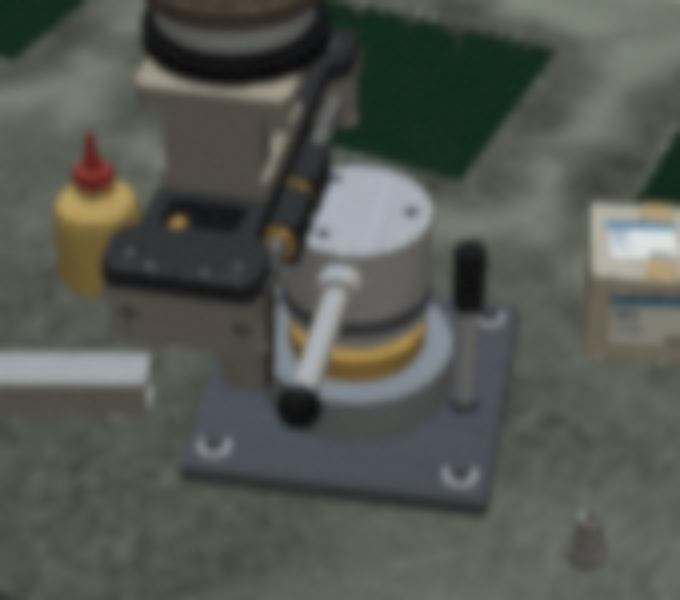

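The fingers stand left of the lever, at about (245,360) in the crop, with a small gap, and are clear of the hub. The measured pose sits 5 mm off, so I'll hold one row and check that.

```bash
python3 -m inch '[[[0,0,0],0],[[0,0,0],0]]'
python3 go.py .4558 -.0314 .272 .23
```

```text
t: 2.3
ee_pos: [0.4556, -0.0277, 0.2744]
tcp_rot: [-0.541, 1.569, -0.31]
wrist_force: [-0.1, -0.2, 0.2]
width: 0.003
t 2.3 pos [ 0.4556 -0.0277  0.2744] psi 0.23 shift [ 0.0024 -0.0036 -0.0007] twist 0.0 F [-0.1 -0.2  0.2] w 0.003
```

```bash
cat > chk.py <<'E'
from h import *
# scene view: first bright row of the hub top and rows of brass below it, right part of the hub
s=r.snapshot("scene");im=s["color"];g=cv2.cvtColor(im,6);hsv=cv2.cvtColor(im,40)
br=cv2.inRange(hsv,(12,110,80),(30,255,255))
o=[]
for c in (284,288,292):
    b=np.where(g[185:225,c]>150)[0];k=np.where(br[225:260,c])[0]
    o.append((c,185+b[0] if len(b) else None,(225+k[0],225+k[-1]) if len(k) else None))
t=r.observe();M=R.from_euler('xyz',t["tcp_rot"]).as_matrix();d=np.array(t["ee_pos"])[:2]-[.544,-.0395]
print("t",round(t["t"],2),"pos",np.round(t["ee_pos"],4),"F along push %.1f"%(M[:,1]@t["wrist_force"]),"F",np.round(t["wrist_force"],1),"radius %.4f"%np.hypot(*d),"ang %.3f"%(np.arctan2(-d[1],-d[0])+np.arctan2(16,84)-.23),*o)
E
python3 chk.py
python3 -m inch '[[[0,-0.003,0],0],[[0,-0.006,0],0],[[0,-0.009,0],0],[[0,-0.012,0],0]]'
python3 chk.py
python3 -m inch '[[[0,-0.0017,-0.0003],-0.02],[[0,-0.0034,-0.0006],-0.04],[[0,-0.0051,-0.0008],-0.06],[[0,-0.0068,-0.001],-0.08],[[0,-0.0085,-0.0012],-0.1]]'
python3 chk.py
```

```text
t 2.35 pos [ 0.4556 -0.0278  0.2743] F along push -0.3 F [-0.5 -0.4  0.6] radius 0.0892 ang -0.174 (284, np.int64(203), (np.int64(247), np.int64(253))) (288, np.int64(204), (np.int64(246), np.int64(251))) (292, np.int64(205), (np.int64(244), np.int64(249)))
t: 2.75
ee_pos: [0.458, -0.0399, 0.2732]
tcp_rot: [-0.937, 1.571, -0.707]
wrist_force: [0.0, 0.7, -0.2]
width: 0.007
t 2.8 pos [ 0.4581 -0.0402  0.2732] F along push -0.7 F [-0.  -0.7 -0.1] radius 0.0859 ang -0.034 (284, np.int64(203), (np.int64(247), np.int64(253))) (288, np.int64(204), (np.int64(246), np.int64(251))) (292, np.int64(206), (np.int64(244), np.int64(249)))
t: 3.3
ee_pos: [0.4586, -0.0481, 0.2731]
tcp_rot: [2.162, 1.57, 2.493]
wrist_force: [-0.3, 1.8, 0.3]
width: 0.004
t 3.35 pos [ 0.4586 -0.0483  0.2731] F along push 1.8 F [-0.8  1.6  0.1] radius 0.0858 ang 0.061 (284, np.int64(204), (np.int64(247), np.int64(253))) (288, np.int64(204), (np.int64(246), np.int64(252))) (292, np.int64(206), (np.int64(244), np.int64(249)))
```

Contact: about 1.8 N at the lever. I'll keep swinging.

```bash
python3 -m inch '[[[0,-0.0017,-0.0003],-0.02],[[0,-0.0034,-0.0006],-0.04],[[0,-0.0051,-0.0008],-0.06],[[0,-0.0068,-0.001],-0.08],[[0,-0.0085,-0.0012],-0.1]]' >/dev/null
python3 chk.py
```

```text
t 3.9 pos [ 0.4603 -0.0568  0.2731] F along push 1.5 F [-1.4  1.   0.1] radius 0.0855 ang 0.162 (284, None, (np.int64(250), np.int64(253))) (288, np.int64(204), (np.int64(246), np.int64(251))) (292, np.int64(206), (np.int64(244), np.int64(249)))
```

```bash
python3 -m inch '[[[0,-0.0017,-0.0003],-0.02],[[0,-0.0034,-0.0006],-0.04],[[0,-0.0051,-0.0008],-0.06],[[0,-0.0068,-0.001],-0.08]]' >/dev/null
python3 chk.py
```

```text
t 4.35 pos [ 0.4622 -0.0634  0.2731] F along push 2.7 F [-2.4  1.7  0.8] radius 0.0852 ang 0.243 (284, None, None) (288, None, (np.int64(250), np.int64(251))) (292, np.int64(207), None)
```

```bash
python3 - <<'E'
from h import *
a=r.snapshot("wrist")["color"];b=r.snapshot("scene")["color"][160:310,190:360]
cv2.imwrite("pics/e1.png",np.hstack([cv2.resize(a,(400,300)),cv2.resize(b,(340,300))]))
E
```

```text
(no output)
```

View pics/e1.png

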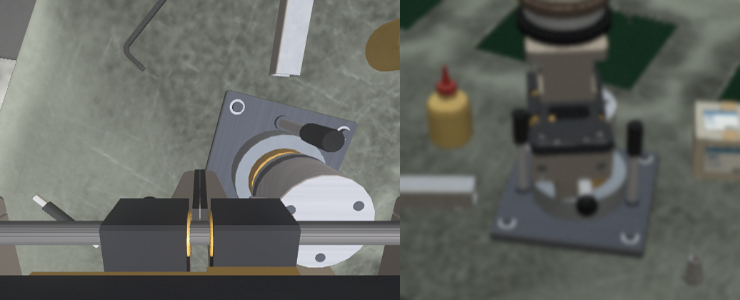

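The wrist view shows the hub top disc at about (457,308) in full-size pixels. It stays fixed there as the tool circles, so it makes a good drop indicator. In the scene view the ball is at (586,205), and the lever is still standing high.

```bash
cat > chk.py <<'E'
from h import *
s=r.snapshot("wrist");g=cv2.cvtColor(s["color"],6)
n,l,st,ce=cv2.connectedComponentsWithStats((g>165).astype(np.uint8));i=l[290,450]
t=r.observe();M=R.from_euler('xyz',t["tcp_rot"]).as_matrix();d=np.array(t["ee_pos"])[:2]-[.544,-.0395]
print("t",round(t["t"],2),"pos",np.round(t["ee_pos"],4),"F along push %.1f"%(M[:,1]@t["wrist_force"]),"F",np.round(t["wrist_force"],1),"radius %.4f"%np.hypot(*d),"ang %.3f"%(np.arctan2(-d[1],-d[0])+np.arctan2(16,84)-.23),"disc right",st[i,0]+st[i,2],"top",st[i,1],"area",st[i,4])
E
python3 chk.py
python3 -m inch '[[[0,-0.0017,-0.0003],-0.02],[[0,-0.0034,-0.0006],-0.04],[[0,-0.0051,-0.0008],-0.06],[[0,-0.0068,-0.001],-0.08]]' >/dev/null
python3 chk.py
```

```text
t 4.5 pos [ 0.4623 -0.0632  0.2731] F along push 0.7 F [-0.   0.8 -0.5] radius 0.0851 ang 0.241 disc right 525 top 245 area 6364
t 4.95 pos [ 0.4648 -0.0698  0.2732] F along push 1.7 F [-1.9  0.7 -0.7] radius 0.0848 ang 0.324 disc right 525 top 246 area 6278
```

```bash
python3 -m inch '[[[0,-0.0017,-0.0003],-0.02],[[0,-0.0034,-0.0006],-0.04],[[0,-0.0051,-0.0008],-0.06],[[0,-0.0068,-0.001],-0.08]]' >/dev/null
python3 chk.py
```

```text
t 5.4 pos [ 0.4677 -0.0761  0.2732] F along push 2.0 F [-2.2  0.7 -0.8] radius 0.0846 ang 0.405 disc right 525 top 246 area 6286
```

```bash
python3 -m inch '[[[0,-0.0017,-0.0003],-0.02],[[0,-0.0034,-0.0006],-0.04],[[0,-0.0051,-0.0008],-0.06],[[0,-0.0068,-0.001],-0.08]]' >/dev/null
python3 chk.py
```

```text
t 5.85 pos [ 0.4712 -0.082   0.2732] F along push 1.5 F [-2.   0.2  0.5] radius 0.0843 ang 0.486 disc right 524 top 245 area 6294
```

```bash
python3 -m inch '[[[0,-0.0017,-0.0003],-0.02],[[0,-0.0034,-0.0006],-0.04],[[0,-0.0051,-0.0008],-0.06]]' >/dev/null
python3 chk.py
```

```text
t 6.2 pos [ 0.4741 -0.0862  0.2732] F along push 1.4 F [-2.5 -0.6 -0.6] radius 0.0841 ang 0.548 disc right 524 top 245 area 6320
```

```bash
python3 -m inch '[[[0,-0.0017,-0.0003],-0.02],[[0,-0.0034,-0.0006],-0.04],[[0,-0.0051,-0.0008],-0.06],[[0,-0.0068,-0.001],-0.08]]' >/dev/null
python3 chk.py
```

```text
t 6.65 pos [ 0.4784 -0.0916  0.2731] F along push 1.2 F [-1.5  0.1 -0.8] radius 0.0838 ang 0.629 disc right 524 top 245 area 6357
```

```bash
python3 - <<'E'
import subprocess
E
python3 chk.py | cut -c1-60
```

```text
t 6.7 pos [ 0.4784 -0.0915  0.2732] F along push 0.7 F [-1.4
```

```bash
python3 -m inch '[[[0,-0.0017,-0.0003],-0.02],[[0,-0.0034,-0.0006],-0.04],[[0,-0.0051,-0.0007],-0.06],[[0,-0.0068,-0.0008],-0.08]]' >/dev/null
python3 chk.py
```

```text
t 7.15 pos [ 0.4832 -0.0964  0.2733] F along push 1.3 F [-1.2  0.6  0.2] radius 0.0833 ang 0.711 disc right 511 top 239 area 6665
```

The hub dropped: the disc's right edge jumped from 524 to 511, with the push force still only 1.3 N. Now I back off the lever and rise.

```bash
python3 -m inch '[[[0,0.006,0],0],[[0,0.012,0],0],[[-0.025,0.012,0],0],[[-0.05,0.012,0],0],[[-0.066,0.012,0],0]]'
python3 go.py .544 -.0395 .335 .95
```

```text
t: 7.65
ee_pos: [0.4731, -0.0893, 0.3412]
tcp_rot: [-1.402, 1.568, -0.432]
wrist_force: [-0.1, -0.6, 0.4]
width: 0.005
t 7.65 pos [ 0.4731 -0.0893  0.3412] psi 0.97 shift [ 0.0063 -0.0303  0.0812] twist 0.02 F [-0.1 -0.6  0.4] w 0.005
```

```bash
python3 -m inch '[[[0,-0.01,0.027],0],[[0,-0.02,0.054],0],[[0.006,-0.03,0.081],0],[[0.006,-0.03,0.081],0]]'
python3 go.py .544 -.0395 .302 .95
python3 - <<'E'
from h import *
cv2.imwrite("pics/f1.png",cv2.resize(r.snapshot("scene")["color"][160:310,190:360],None,fx=4,fy=4))
E
```

```text
t: 8.05
ee_pos: [0.5447, -0.0379, 0.3328]
tcp_rot: [-0.361, 1.57, 0.611]
wrist_force: [-1.0, 0.1, 0.0]
width: 0.002
t 8.05 pos [ 0.5447 -0.0379  0.3328] psi 0.972 shift [ 0.0308 -0.0003 -0.0017] twist 0.022 F [-1.   0.1  0. ] w 0.002
```

View pics/f1.png

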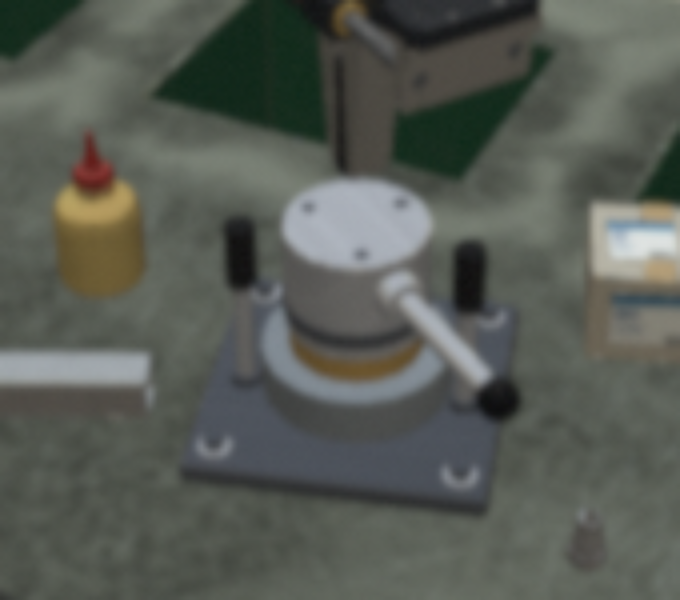

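The hub is down on its collar, the lever has swung right to (500,398) in the crop, and the fingers stand over the hub. I'll lower them to just above the top.

```bash
python3 -m inch '[[[0.01,0,0],0],[[0.02,0,0],0],[[0.026,0,0],0],[[0.026,0,0],0]]'
python3 -m inch '[[[0.002,0,0],0],[[0.004,0,0],0],[[0.006,0,0],0]]'
```

```text
t: 8.5
ee_pos: [0.5427, -0.0398, 0.3056]
tcp_rot: [1.892, 1.568, 2.861]
wrist_force: [-0.5, 0.5, 0.4]
width: 0.006
t: 8.8
ee_pos: [0.5438, -0.0397, 0.302]
tcp_rot: [-1.441, 1.57, -0.471]
wrist_force: [-4.1, 0.7, 10.2]
width: 0.008
```

Contact at TCP z = 0.302, as expected. Next I press in 1.5 mm rows.

```bash
python3 -m inch '[[[0.0015,0,0],0],[[0.003,0,0],0],[[0.0045,0,0],0]]'
python3 -m inch '[[[0.0015,0,0],0],[[0.003,0,0],0]]'
```

```text
t: 9.1
ee_pos: [0.5439, -0.0397, 0.2985]
tcp_rot: [-1.873, 1.57, -0.903]
wrist_force: [-5.0, 0.8, 10.5]
width: 0.003
t: 9.3
ee_pos: [0.5439, -0.0397, 0.2956]
tcp_rot: [-1.82, 1.57, -0.849]
wrist_force: [-5.4, -0.2, 11.3]
width: 0.005
```

Moving down smoothly at 11 N; the target is TCP z ≈ 0.288.

```bash
python3 -m inch '[[[0.0015,0,0],0],[[0.003,0,0],0],[[0.0045,0,0],0]]'
python3 -m inch '[[[0.001,0,0],0],[[0.002,0,0],0]]'
```

```text
t: 9.6
ee_pos: [0.5439, -0.0397, 0.291]
tcp_rot: [-1.86, 1.57, -0.889]
wrist_force: [-6.0, 0.4, 11.3]
width: 0.006
t: 9.8
ee_pos: [0.5439, -0.0397, 0.289]
tcp_rot: [-1.858, 1.57, -0.888]
wrist_force: [-5.2, 1.2, 11.1]
width: 0.006
```

```bash
python3 -m inch '[[[0.001,0,0],0],[[0.001,0,0],0]]'
python3 -m inch '[[[0.0007,0,0],0],[[0.0007,0,0],0]]'
```

```text
t: 10.0
ee_pos: [0.5439, -0.0397, 0.2884]
tcp_rot: [-2.002, 1.57, -1.032]
wrist_force: [-6.0, 0.7, 13.6]
width: 0.007
t: 10.2
ee_pos: [0.544, -0.0397, 0.2884]
tcp_rot: [-2.043, 1.57, -1.073]
wrist_force: [-8.0, 1.9, 17.5]
width: 0.006
```

The hub has stopped at 0.2884 with the force rising, so it is home. I'll retract and look.

```bash
python3 -m inch '[[[-0.01,0,0],0],[[-0.04,0,0],0],[[-0.08,0,0],0],[[-0.12,0,0],0],[[-0.12,0,0],0]]'
python3 - <<'E'
from h import *
a=r.snapshot("scene")["color"][160:310,190:360];s=r.snapshot("top")
cv2.imwrite("pics/g1.png",np.hstack([cv2.resize(a,(453,400)),cv2.resize(s["color"][130:300,180:370],(340,400))]))
# shift of each thing in the scene view against the first picture
p=cv2.imread("pics/scene0.png");q=r.snapshot("scene")["color"]
for n,(x,y,w,h) in dict(bottle=(200,192,30,44),offcut=(180,246,50,16),carton=(333,208,42,42),nose=(330,286,14,18)).items():
    m=cv2.matchTemplate(q[y-10:y+h+10,x-10:x+w+10],p[y:y+h,x:x+w],5);_,v,_,l=cv2.minMaxLoc(m);print(n,"px shift",l[0]-10,l[1]-10,round(v,3))
E
```

```text
t: 10.7
ee_pos: [0.5451, -0.0399, 0.4125]
tcp_rot: [-1.261, 1.558, -0.291]
wrist_force: [0.2, -0.3, 0.7]
width: -0.001
bottle px shift 0 0 0.999
offcut px shift 0 0 1.0
carton px shift 0 0 1.0
nose px shift 0 0 0.995
```

View pics/g1.png

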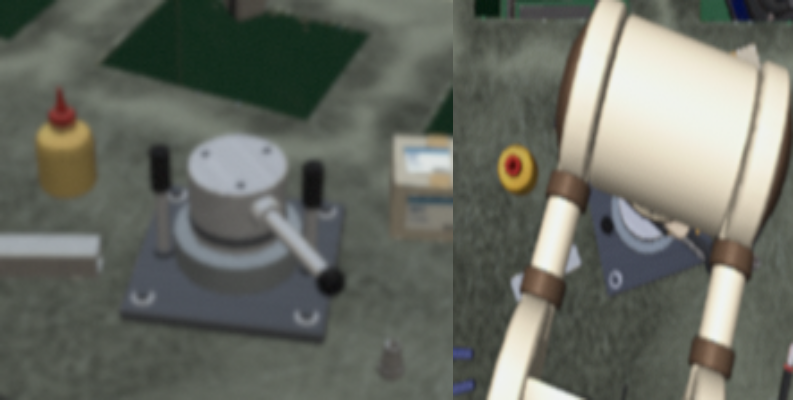

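The hub sits on the pedestal with the brass collar out of sight. The surrounding things haven't moved and the gripper is clear, so I'm handing in.

```bash
python3 -c "
from workcell import r
print(r.hand_in())"
```

```text
the job is handed in; nothing more can be done
None
```

The hub is down on its spline and pressed home, and I handed the job in at about 11 s of the 45 s allowed. `hand_in` returned no verdict.

- **Swing:** I swung the lever to the right (positive) at about 0.2 rad/s with the fingers shut. The push took 1–3 N. The hub dropped at about 0.65–0.7 rad, seen as a clear jump of the hub top in the wrist camera.
- **Press:** I then pressed on the hub top at about 11 N until it stopped with the fingertips at 98 mm, which is the height given for fully home. At the stop the reading was 17.5 N downwards, plus about 8 N sideways.
- **Last checks:** The final picture shows the hub on the pedestal with the brass collar no longer visible. The bottle, offcut, carton and nose all show 0 px shift in the scene camera. The gripper is clear, 124 mm above the hub.
- **Disagreements:**
  - The ball measured 123 mm from the axis against the stated 132 mm.
  - The measured tool position was 3–5 mm off the target beside the lever. Neither affected the result.

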